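Lay out the light path on an optical rail

TASK

Lay out the light path on the dark rail, using the three outlined squares between the lamp and the white screen: the tall flat lens plate goes on the square next to the lamp, the bare metal pedestal block on the middle square, and the lens barrel on its block on the square next to the screen, each standing centred in its square with the light axis of both lenses along the rail. Then stand the glass sample cell on the middle of the pedestal, the pedestal and the cell with their sides square to the rail. Keep the cell upright all the while, and leave the amber bottle and the covered dish where they are.

Things in the scene. Friction and masses are not known exactly. Their poses are not given: they have to be found in the camera images.
- rail: Fixed dark steel plate lying on the bench, 80 mm (its x) by 400 mm (its y, the light axis) by 10 mm thick. Origin at the centre of its underside; its top is 10 mm higher. On its top are three white-outlined squares, 58 mm wide, centred on its long centre line at y = -85, 0 and +85 mm. The lamp and the screen are fixed at its two ends, at y = +170 and -170 mm; which is at which end changes.
- lamp: Fixed round lamp on one end of the rail: black base 58 mm across, glowing pale cylinder, black cap; 64 mm tall. Origin at the centre of its underside, on the rail's top, so the square next to it is centred 85 mm away.
- screen: Fixed white upright screen on the other end of the rail, 66 mm wide (across the rail), 6 mm thick, on a black foot 60 by 40 mm; 68 mm tall in all. Origin at the centre of its underside, on the rail's top, so the square next to it is centred 85 mm away.
- plate_lens_center (a point): Loose lens plate: black upright plate 46 mm wide (its x) by 16 mm thick (its y) by 70 mm tall, with a round glass lens (34 mm across in a 39 mm bright ring) showing on both faces, on a black foot 46 mm (x) by 44 mm (y) by 12 mm high. The sides across x are flat from top to bottom: grip it there, 46 mm. This point is at its centre, 35 mm above its underside. Light axis along its y; both faces alike, so either way round is right. z up.
- barrel_lens_center (a point): Loose lens barrel: aluminium tube 30 mm across and 60 mm long (along its y, the light axis) with black rings, lying on a black block 34 mm (its x) by 44 mm (its y) by 38 mm high; 64 mm tall in all. Grip the block's flat sides across x, 34 mm. This point is at its centre, 32 mm above its underside. Both ends alike, so either way round is right. z up.
- pedestal_center (a point): Loose bare aluminium block, 46 by 46 mm and 28 mm tall. This point is at its centre, 14 mm above its underside; x and y square to its sides, all four sides alike. z up.
- cell_center (a point): Loose closed glass sample cell, an upright pale clear block 26 by 26 mm and 44 mm tall, of which the top 8 mm is a white stopper. This point is at its centre, 22 mm above its underside; x and y square to its sides, all four sides alike. z up.
- bottle: Bystander: loose amber glass bottle with a black cap, 42 mm across, 75 mm tall. Origin at the centre of its underside.
- dish: Bystander: loose clear covered round dish, 62 mm across, 18 mm tall. Origin at the centre of its underside.
Mind the look-alikes: they are no part of the job. What is shaped like the part that bears plate_lens_center but green is not meant.

How it is judged (in metres and radians):
At the end, for the whole second after the job is handed in: Lens plate on the square next to the lamp, pedestal on the middle one, lens barrel next to the screen, each within 12 mm along and across; cell on the pedestal within 10 mm of its centre; all upright (6 deg), square to the rail (14 deg), height within 6 mm, at rest (z of plate_lens_center in the frame of rail between 0.039 and 0.051 m and angle between each of plate_lens_center, barrel_lens_center, pedestal_center, cell_center's own z axis and vertical below 0.1 rad and linear speed of each of plate_lens, barrel_lens, pedestal, cell below 0.02 m/s and angular speed of each of plate_lens, barrel_lens, pedestal, cell below 0.15 rad/s and angle between the x axis of each of plate_lens_center, barrel_lens_center and the x axis of rail, either way round below 0.25 rad and z of barrel_lens_center in the frame of rail between 0.036 and 0.048 m and z of pedestal_center in the frame of rail between 0.018 and 0.03 m and (angle between the x axis of pedestal_center and the x axis of rail, either way round below 0.25 rad or angle between the x axis of pedestal_center and the y axis of rail, either way round below 0.25 rad) and z of cell_center in the frame of rail between 0.054 and 0.066 m and (angle between the x axis of cell_center and the x axis of rail, either way round below 0.25 rad or angle between the x axis of cell_center and the y axis of rail, either way round below 0.25 rad) and x of plate_lens_center in the frame of rail between -0.012 and 0.012 m and x of barrel_lens_center in the frame of rail between -0.012 and 0.012 m and x of pedestal_center in the frame of rail between -0.012 and 0.012 m and y of pedestal_center in the frame of rail between -0.012 and 0.012 m and horizontal distance between plate_lens_center and lamp between 0.073 and 0.097 m and horizontal distance between barrel_lens_center and screen between 0.073 and 0.097 m and horizontal distance between cell_center and pedestal_center below 0.01 m); the robot touches nothing.
It fails at once if the amber bottle is moved more than 15 mm (distance of bottle from where it was at the start of the episode above 0.015 m).
It fails at once if the covered dish is moved more than 15 mm (distance of dish from where it was at the start of the episode above 0.015 m).
It fails at once if the glass cell is tipped more than 35 degrees (angle between cell_center's own z axis and vertical above 0.61 rad).
It also fails if it takes over 120 s, if anything falls off the work surface, if the arm or the gripper's body presses on something with over 40 N, if the wrist force passes 120 N, or if a joint passes its speed limit or range.

ROBOT

A 6-joint arm with a two-finger parallel gripper is mounted at the origin on the work surface. World frame = base frame: x ahead of the robot, y to its left, z up, the work surface at z = 0. Lengths are in mm, angles in degrees, forces in N, time in s.
With the tool pointing down it reaches from about 300 to 850 mm from the base axis. Payload 4.2 kg.
Tool frame: the origin (TCP) lies at the very end of the fingers, on their centre line; the grasp point (between the pads) lies 19 mm behind it; z points along the fingers, y is the direction in which the jaws open and shut (so a half turn about z gives the same grasp; the last joint's range is limited). The gripper opens to 91 mm and grips with 3 to 60 N. Pads are 32 mm wide; open, the fingers measure 118 mm over their backs; the gripper's body (76 mm by 178 mm) begins 60 mm behind the grasp point.
Start: joints at [75.172, 18.312, 89.639, -0, 72.044, -1.146], TCP at [136.01, 558.699, 213.976] pointing down, gripper open.
Joint ranges: [-177.97, 177.97], [-48.28, 115.42], [12.27, 149.76], [-77.06, 257.06], [2.81, 150.46], [-146.56, 146.56]. Speed limits (degrees/s): [147.25, 147.25, 180, 180, 180, 180].

INTERFACE

Orientations are given as [roll, pitch, yaw] about the fixed x, y, z axes, in that order (R = Rz(yaw) Ry(pitch) Rx(roll)).
In Python, from workcell import * gives the robot as it stands. The module is installed in compiled form; this text tells all that it offers.
- The arm moves only by the tool servo_tool, never from a script. Its argument "plan" is a list that holds one entry, the list of rows, each a list of 7 numbers: the shift along the tool's x, y, z in mm, then the turn, a rotation vector about the tool's x, y, z in rad, then the opening, from 0 (shut) to 1 (fully open). A call has 1 to 20 rows; each row is the pose to reach, as a shift and turn from the pose commanded when the call began, along the tool's axes at that moment; what a row does not reach only later rows make up. A row lasts 1/10 s, in which the tool goes at most 50 mm and 8.59 degrees, less where a joint would pass 70% of its speed; a pose out of reach is approached as far as the arm can. A call with a gripper value outside its range is refused whole. The fingers move at their own pace and stop on an object; "squeeze" is the grip in N (left out, the last holds). Time passes only in rows, so rows that repeat a pose let the fingers close. It gives the time, the measured TCP pose, the force and the opening at its end, in the units of the state.
- state(): the state, without advancing time (a new reading comes with each control period).
- grab_frame(name): name is "side" or "top"; returns a dict with "color" (420x560x3 uint8, red, green, blue), "range_z" (420x560 float32, mm along the optical axis (not along the pixel's ray), 0 where there is no reading), "fx", "fy", "cx", "cy" (pixels), "rvec" (rotation vector, rad) and "tvec" (3), from world to camera coordinates, as OpenCV has them. Camera axes: x right, y down, z forward; pixel columns grow to the right and rows downward; lengths in mm; the calibration is good to about 2 mm. A picture is of the moment at which its call begins.
- job_done(): hands the job in, once; it reports no verdict.
The state is a dict: "time_s": time; "qpos": joint angles; "qvel": joint speeds; "effort": joint torques, N m; "ee_pos": TCP position; "ee_rot": TCP orientation; "force": force on the tool from outside, world axes, zero at the start; "torque": the same for the moment, N m; "gripper_width": finger opening in mm.
Only numpy, scipy, OpenCV 4.12 (cv2) and the standard library are available. Lean on these libraries where they do the work, as an engineer would, in place of code of your own. Each camera call takes 0.05 s, during which the arm holds its last target.

## Working session

There is one attempt and no reset: what is moved stays moved. The work goes in short steps, Python scripts to look and compute and a tool call to move; the robot and the scene stay as the last step left them, time stands still between calls to the robot, and variables do not carry over. Pictures are saved under pics/ and viewed, and the job is handed in when it is done.

Besides the shell and the picture viewer there is one more tool, called by a JSON object that holds its "name" and its "arguments", one argument or row to a line. servo_tool: Moves the arm, as the interface text tells. Its arguments: {"type":"object","properties":{"plan":{"type":"array"},"squeeze":{"type":"number"}},"required":["plan"]}

```bash
mkdir -p pics; cat > h.py <<'E'
from workcell import *
import numpy as np, cv2
def save(f,name,crop=None,s=1):
    im=f["color"][:,:,::-1]
    if crop: a,b,c,d=crop; im=im[b:d,a:c]
    if s!=1: im=cv2.resize(im,None,fx=s,fy=s,interpolation=cv2.INTER_CUBIC)
    cv2.imwrite("pics/"+name,im)
def world(f):
    """world xyz map"""
    z=f["range_z"].astype(float);h,w=z.shape
    u,v=np.meshgrid(np.arange(w),np.arange(h))
    c=np.stack([(u-f["cx"])/f["fx"]*z,(v-f["cy"])/f["fy"]*z,z],-1)
    R=cv2.Rodrigues(np.array(f["rvec"],float))[0]
    p=(c-np.array(f["tvec"]).reshape(3))@R
    p[z==0]=np.nan
    return p
def pixz(f,u,v,zw):
    R=cv2.Rodrigues(np.array(f["rvec"],float))[0];t=np.array(f["tvec"]).reshape(3)
    d=R.T@np.array([(u-f["cx"])/f["fx"],(v-f["cy"])/f["fy"],1]);o=-R.T@t
    return o+d*(zw-o[2])/d[2]
E
python3 - <<'E'
from h import *
import pickle
for n in("top","side"):
    f=grab_frame(n);save(f,n+"0.png");pickle.dump(f,open(n+"0.pkl","wb"))
    R=cv2.Rodrigues(np.array(f["rvec"],float))[0];print(n,-R.T@np.array(f["tvec"]).reshape(3),R.round(2).tolist(),f["fx"])
print(state())
E
```

```text
top [ 357.95172758  -39.37016635 1328.17314412] [[-0.02, -1.0, -0.01], [-0.99, 0.02, -0.16], [0.16, 0.01, -0.99]] 523.0035005377875
side [ 505.25009661 -795.98755     596.08719681] [[1.0, -0.06, -0.0], [-0.04, -0.58, -0.82], [0.05, 0.81, -0.58]] 397.62467683651437
{'time_s': 0.1, 'qpos': array([ 7.51721481e+01,  1.83499068e+01,  8.96983211e+01, -1.69750118e-03,
        7.20448592e+01, -1.14650704e+00]), 'qvel': array([-0.00701858, -0.01687751, -0.17586089, -0.11417865, -0.02184568,
       -0.0592996 ]), 'effort': array([-3.31602878e-04, -4.13334990e+01, -2.32510167e+01,  7.28455768e-02,
        4.20752855e-02, -7.55628434e-05]), 'ee_pos': array([135.90014431, 558.25055865, 213.19244383]), 'ee_rot': array([-1.79906899e+02, -2.48925737e-04,  1.66319180e+02]), 'force': array([ 0.03100686,  0.5200044 , -0.11686856]), 'torque': array([-0.06118267, -0.01368392, -0.00203795]), 'gripper_width': 91.21755626355977}
```

View pics/top0.png

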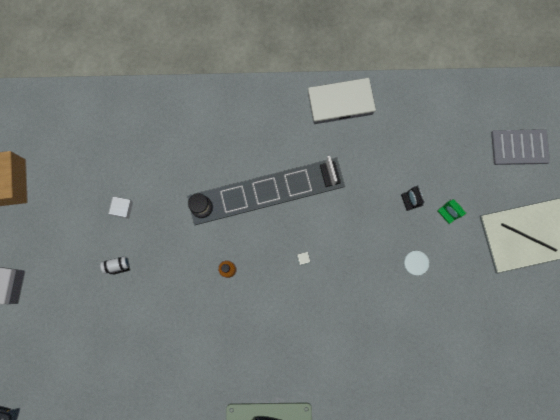

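View pics/side0.png

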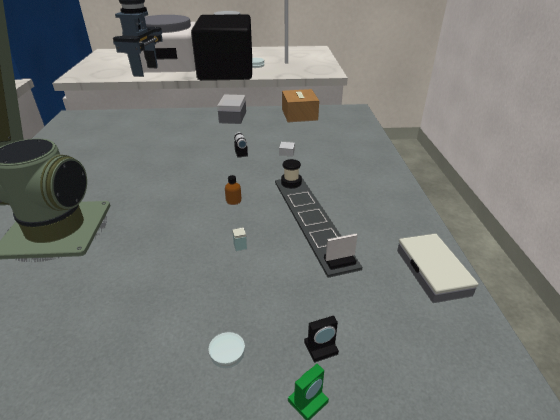

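The top view shows these objects:
- Lamp at (200,205) and screen at (332,172).
- Black plate at (413,199), with a green look-alike at (452,211). The black one fits the description, since green is excluded.
- Pedestal (120,207), barrel (115,265), cell (304,258), bottle (227,269) and dish (417,263).

I'll confirm these in enlarged crops.

```bash
python3 - <<'E'
from h import *
import pickle
f=pickle.load(open("top0.pkl","rb"));im=f["color"][:,:,::-1]
def c(a,b,w,h,s): return cv2.resize(im[b:b+h,a:a+w],None,fx=s,fy=s,interpolation=cv2.INTER_CUBIC)
A=c(385,175,100,60,4);B=c(180,150,170,80,4)
C=c(90,190,50,90,5.0);D=c(285,240,40,40,5)
cv2.imwrite("pics/c1.png",A);cv2.imwrite("pics/c2.png",B)
E=np.zeros((450,460,3),np.uint8);E[:450,:250]=C;E[:200,255:455]=D;cv2.imwrite("pics/c3.png",E)
P=world(f)
for n,(u,v) in dict(lamp=(200,205),screen=(332,172),plate=(413,199),ped=(120,207),bar=(115,265),cell=(304,258),bot=(227,269),dish=(417,263),table=(300,320),s1=(234,199),s2=(266,191),s3=(298,182)).items(): print(n,P[v,u].round(1))
E
```

```text
lamp [580.7 159.6  73.5]
screen [ 656.8 -164.7   74.6]
plate [ 590.6 -365.5   48.2]
ped [587.6 370.3  26.7]
bar [439.  367.1  60.8]
cell [449.7 -92.2  40.4]
bot [424.3  93.9  71.8]
dish [ 434.2 -373.9   17.4]
table [299.1 -80.    4.9]
s1 [606.3  82.4   8.7]
s2 [ 6.252e+02 -1.000e-01  1.100e+01]
s3 [648.3 -82.9   6.4]
```

View pics/c1.png

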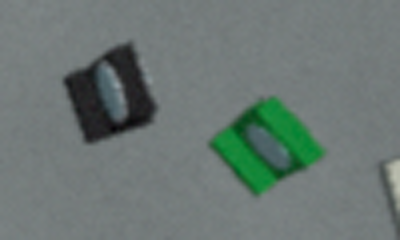

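View pics/c2.png

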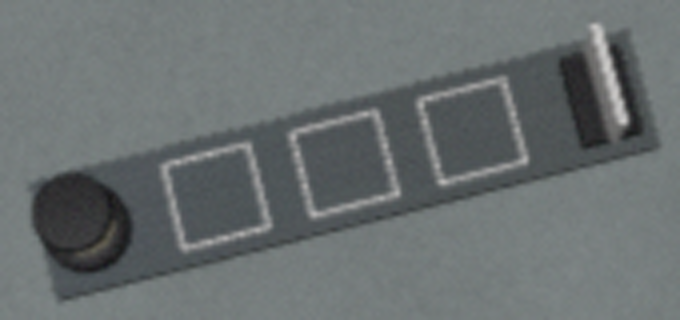

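View pics/c3.png

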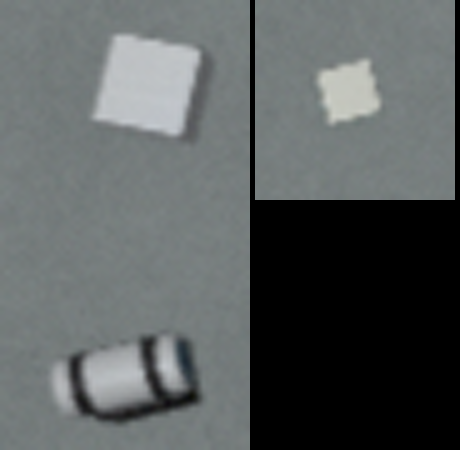

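```bash
cat > fit.py <<'E'
from h import *
from scipy.optimize import minimize
def box(x,y,z0,z1,cx=0,cy=0):
    return np.array([[cx+sx*x/2,cy+sy*y/2,z] for sx in(-1,1) for sy in(-1,1) for z in(z0,z1)],float)
def cyl(d,z0,z1):
    a=np.linspace(0,2*np.pi,40); return np.array([[d/2*np.cos(t),d/2*np.sin(t),z] for t in a for z in(z0,z1)])
def tube(d,L,zc):
    a=np.linspace(0,2*np.pi,40); return np.array([[d/2*np.cos(t),y,zc+d/2*np.sin(t)] for t in a for y in(-L/2,L/2)])
M=dict(plate=[box(46,16,0,70),box(46,44,0,12)],ped=[box(46,46,0,28)],cell=[box(26,26,0,44)],
 barrel=[box(34,44,0,38),tube(30,60,49)],bottle=[cyl(42,0,50)],stop=[box(26,26,36,44)])
S=4
def proj(f,P): return cv2.projectPoints(np.asarray(P,float),np.array(f["rvec"],float),np.array(f["tvec"],float),np.array([[f["fx"],0,f["cx"]],[0,f["fy"],f["cy"]],[0,0,1]]),None)[0][:,0]
def place(B,x,y,yaw,z0=0):
    c,s=np.cos(np.radians(yaw)),np.sin(np.radians(yaw))
    return B@np.array([[c,s,0],[-s,c,0],[0,0,1]])+[x,y,z0]
def sil(f,parts,p,roi,z0=0):
    a,b,c,d=roi;m=np.zeros(((d-b)*S,(c-a)*S),np.uint8)
    for B in parts:
        h=cv2.convexHull(((proj(f,place(B,*p,z0))-[a-.5,b-.5])*S-.5).astype(np.float32))
        cv2.fillConvexPoly(m,np.round(h*16).astype(np.int32),255,shift=4)
    return cv2.resize(m,None,fx=1/S,fy=1/S,interpolation=cv2.INTER_AREA)/255.
def fit(views,parts,p0,z0=0):
    """views: list of (frame,mask(float full),roi)"""
    def cost(p):
        e=0
        for f,m,r in views:
            s=sil(f,parts,p,r,z0);mm=m[r[1]:r[3],r[0]:r[2]];e+=np.abs(s-mm).sum()/mm.sum()
        return e
    best=None
    for dy in(-20,0,20):
        q=np.array([p0[0],p0[1],p0[2]+dy],float)
        sim=np.array([q,q+[6,0,0],q+[0,6,0],q+[0,0,8]])
        for _ in range(2):
            r=minimize(cost,q,method="Nelder-Mead",options=dict(initial_simplex=sim,xatol=.05,fatol=1e-4))
            q=r.x;sim=np.array([q,q+[3,0,0],q+[0,3,0],q+[0,0,4]])
        if best is None or r.fun<best.fun:best=r
    return best.x,best.fun
def draw(f,parts,p,z0=0,name="o.png",roi=None,s=5,m=None):
    a,b,c,d=roi;im=cv2.resize(f["color"][b:d,a:c,::-1],None,fx=s,fy=s,interpolation=cv2.INTER_CUBIC)
    for B in parts:
        h=cv2.convexHull(((proj(f,place(B,*p,z0))-[a-.5,b-.5])*s).astype(np.float32))
        cv2.polylines(im,[h.astype(np.int32)],True,(0,0,255),1)
    return im
E
python3 - <<'E'
from fit import *
import pickle
T=pickle.load(open("top0.pkl","rb"));D=pickle.load(open("side0.pkl","rb"))
# ring squares
g=T["color"].astype(int);P=world(T)
m=(g.min(2)>120).astype(np.uint8);m[:, :210]=0;m[:,318:]=0;m[:160]=0;m[220:]=0
n,l,st,c=cv2.connectedComponentsWithStats(m,connectivity=8)
cs=[]
for i in range(1,n):
    if st[i,4]>30:
        v,u=np.nonzero(l==i);w=np.array([pixz(T,a,b,10)[:2] for a,b in zip(u,v)],np.float32)
        r=cv2.minAreaRect(w);print(st[i],r);cs.append(r[0])
cs=np.array(sorted(cs,key=lambda q:q[1]));print(cs,np.linalg.norm(np.diff(cs,axis=0),axis=1));d=cs[-1]-cs[0];print("rail dir",np.degrees(np.arctan2(d[1],d[0])))
# masks via local background difference
def mask(f,roi,thr):
    a,b,c,d=roi;im=cv2.cvtColor(f["color"],cv2.COLOR_RGB2LAB).astype(float)
    sub=im[b:d,a:c];bg=np.median(sub.reshape(-1,3),0)
    M_=np.zeros(f["color"].shape[:2]);M_[b:d,a:c]=np.linalg.norm(sub-bg,axis=2)>thr
    return M_
J=dict(plate=([(T,(396,180,430,218)),(D,(295,305,345,365))],(590,-365,20),25),
 ped=([(T,(100,190,140,226))],(587,368,-10),25),
 barrel=([(T,(95,250,138,282)),(D,(226,128,254,162))],(439,367,10),25),
 cell=([(T,(290,245,318,272)),(D,(228,222,252,255))],(449,-92,10),20))
for k,(vs,p0,th) in J.items():
    V=[(f,mask(f,r,th),r) for f,r in vs]
    for sub in ([V]+([[v] for v in V] if len(V)>1 else [])):
        p,e=fit(sub,M[k],p0);print(k,p.round(1),round(e,3))
        if sub is V:
            for i,(f,mm,r) in enumerate(V):
                A=draw(f,M[k],p,roi=r,s=8);B=cv2.cvtColor(cv2.resize((mm[r[1]:r[3],r[0]:r[2]]*255).astype(np.uint8),None,fx=8,fy=8,interpolation=0),8)
                cv2.imwrite(f"pics/f_{k}{i}.png",np.hstack([A,B]))
E
cd pics; python3 -c "
import cv2,numpy as np
fs=['plate0','plate1','ped0','barrel0','barrel1','cell0','cell1']
C=np.zeros((600,800,3),np.uint8);x=y=0;h=0
for f in fs:
    i=cv2.imread('f_'+f+'.png');i=cv2.resize(i,None,fx=.48,fy=.48,interpolation=cv2.INTER_AREA)
    if x+i.shape[1]>800:x=0;y+=h;h=0
    C[y:y+i.shape[0],x:x+i.shape[1]]=i[:600-y];x+=i.shape[1]+4;h=max(h,i.shape[0]+4)
cv2.imwrite('fits.png',C)"
```

```text
[284 169  28  27 131] ((647.036865234375, -81.75666809082031), (59.282840728759766, 60.40436553955078), 13.277665138244629)
[252 177  28  28 127] ((626.9645385742188, 0.8100967407226562), (59.18412399291992, 60.01826477050781), 13.237308502197266)
[220 186  28  27 136] ((606.9464111328125, 83.44860076904297), (60.24580764770508, 60.36979293823242), 13.819241523742676)
[308 206  10  10  41] ((572.518310546875, -118.11708068847656), (22.929492950439453, 23.37670135498047), 88.36426544189453)
[[ 572.51831055 -118.11708069]
 [ 647.03686523  -81.75666809]
 [ 626.96453857    0.81009674]
 [ 606.94641113   83.44860077]] [82.9161902  84.97157732 85.02851154]
rail dir 80.30722300846394
plate [ 596.9 -372.9   16.8] 0.268
plate [ 597.3 -372.5   16.3] 0.151
plate [ 596.9 -373.6   16.5] 0.103
ped [590.  373.9 -12.4] 0.182
barrel [440.2 372.1  13.3] 0.51
barrel [440.1 372.   12. ] 0.306
barrel [440.2 371.8  13.7] 0.201
cell [448.9 -90.3   6.1] 1.745
cell [450.9 -90.5  15.2] 0.143
cell [447.7 -83.9   5.3] 1.423
```

View pics/fits.png

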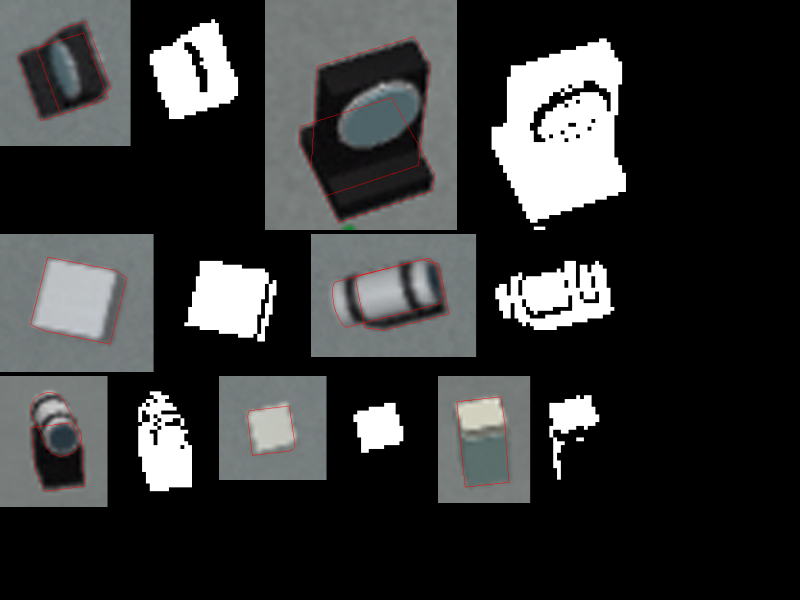

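The fits overlay well, and the crop confirms the black plate (413,199) as the one meant. The cell's glass mask is weak, so I'll refit on its stopper only and then plan.

```bash
cat > mv.py <<'E'
from h import *
from scipy.spatial.transform import Rotation as Ro
import sys
# usage: mv.py x y z jawangle ; ... prints shifts in current tool frame, yaw turn
def go(*wps):
    s=state();R=Ro.from_euler("xyz",s["ee_rot"],degrees=True);p=s["ee_pos"]
    print("t",s["time_s"],"pos",p.round(1),"rot",s["ee_rot"].round(2),"w",round(s["gripper_width"],1),"F",s["force"].round(1))
    for x,y,z,th in wps:
        c=[Ro.from_euler("xyz",[180,0,th+o],degrees=True) for o in(90,-90)]
        t=min((R.inv()*k for k in c),key=lambda q:q.magnitude())
        print((x,y,z,th),R.inv().apply(np.array([x,y,z])-p).round(1).tolist(),t.as_rotvec().round(3).tolist())
E
python3 - <<'E'
from fit import *
import pickle
from mv import go
T=pickle.load(open("top0.pkl","rb"));D=pickle.load(open("side0.pkl","rb"))
mt=np.zeros((420,560));ms=mt.copy()
a=(T["color"].min(2)>140);mt[245:272,290:318]=a[245:272,290:318]
a=(D["color"][:,:,0]>135);ms[222:255,228:252]=a[222:255,228:252]
V=[(T,mt,(290,245,318,272)),(D,ms,(228,222,252,255))]
for s in(V,V[:1],V[1:]):print(fit(s,M["stop"],(449,-91,12)))
go((440,372,150,13.3),(440,372,8,13.3))
E
```

```text
(array([449.74811346, -89.67164548,  12.67227436]), np.float64(0.5160163039574803))
(array([450.05280617, -90.12085035,  12.75022341]), np.float64(0.09333333333333332))
(array([448.40931797, -82.9481246 ,  12.16295221]), np.float64(0.35380305968541265))
t 0.1 pos [135.9 558.3 213.2] rot [-179.91   -0.    166.32] w 91.2 F [ 0.   0.5 -0.1]
(440, 372, 150, 13.3) [-339.5, -108.9, 63.4] [-0.001, 0.001, 1.1]
(440, 372, 8, 13.3) [-339.5, -108.7, 205.4] [-0.001, 0.001, 1.1]
```

{"name": "servo_tool", "arguments": {
  "plan": [
    [[-60,-20,10,0,0,0.2,1],[-120,-40,20,0,0,0.4,1],[-180,-60,30,0,0,0.6,1],[-240,-80,45,0,0,0.8,1],[-300,-95,55,0,0,1.0,1],[-339.5,-109,63,0,0,1.1,1],[-339.5,-109,63,0,0,1.1,1],[-339.5,-109,63,0,0,1.1,1],[-339.5,-109,63,0,0,1.1,1],[-339.5,-109,63,0,0,1.1,1],[-339.5,-109,63,0,0,1.1,1]]
  ]
}}

```text
time_s: 1.2
ee_pos: [439.1, 373.2, 151.1]
ee_rot: [-180.0, -0.0, 103.4]
force: [-0.5, -0.4, -0.9]
gripper_width: 91.3
```

```bash
python3 -c "
from mv import *
go((440,372,8,13.3))"
```

```text
t 1.2 pos [439.1 373.2 151.1] rot [-1.7999e+02 -2.0000e-02  1.0342e+02] w 91.3 F [-0.5 -0.4 -0.9]
(440, 372, 8, 13.3) [-1.5, 0.7, 143.1] [-0.0, -0.0, 0.002]
```

{"name": "servo_tool", "arguments": {
  "plan": [
    [[-1.5,0.7,40,0,0,0,1],[-1.5,0.7,80,0,0,0,1],[-1.5,0.7,115,0,0,0,1],[-1.5,0.7,135,0,0,0,1],[-1.5,0.7,143,0,0,0,1],[-1.5,0.7,143,0,0,0,1],[-1.5,0.7,143,0,0,0,0],[-1.5,0.7,143,0,0,0,0],[-1.5,0.7,143,0,0,0,0],[-1.5,0.7,143,0,0,0,0],[-1.5,0.7,143,0,0,0,0],[-1.5,0.7,143,0,0,0,0],[-1.5,0.7,143,0,0,0,0],[-1.5,0.7,143,0,0,0,0]]
  ],
  "squeeze": 20
}}

```text
time_s: 2.6
ee_pos: [440.9, 371.1, 7.9]
ee_rot: [-180.0, 0.0, 103.3]
force: [-1.2, -1.0, 1.9]
gripper_width: 33.9
```

```bash
python3 -c "
from mv import *
go((440,372,150,13.3),(647,-81.8,150,13.6),(647,-81.8,19,13.6))"
```

```text
t 2.6 pos [440.9 371.1   7.9] rot [-1.7997e+02  1.0000e-02  1.0329e+02] w 33.9 F [-1.2 -1.   1.9]
(440, 372, 150, 13.3) [1.1, -0.8, -142.1] [-0.0, 0.0, -0.0]
(647, -81.8, 150, 13.6) [-488.1, 96.4, -142.1] [-0.0, 0.0, -0.005]
(647, -81.8, 19, 13.6) [-488.1, 96.5, -11.1] [-0.0, 0.0, -0.005]
```

{"name": "servo_tool", "arguments": {
  "plan": [
    [[0,0,-30,0,0,0,0],[0,0,-70,0,0,0,0],[0,0,-110,0,0,0,0],[0,0,-135,0,0,0,0],[-20,4,-142,0,0,0,0],[-55,11,-142,0,0,0,0],[-95,19,-142,0,0,0,0],[-135,27,-142,0,0,0,0],[-175,35,-142,0,0,0,0],[-215,43,-142,0,0,0,0],[-255,50,-142,0,0,0,0],[-295,58,-142,0,0,0,0],[-335,66,-142,0,0,0,0],[-375,74,-142,0,0,0,0],[-415,82,-142,0,0,0,0],[-450,89,-142,0,0,0,0],[-475,94,-142,0,0,-0.005,0],[-488,96.5,-142,0,0,-0.005,0],[-488,96.5,-142,0,0,-0.005,0],[-488,96.5,-142,0,0,-0.005,0]]
  ]
}}

```text
time_s: 4.6
ee_pos: [646.4, -80.5, 149.3]
ee_rot: [-179.9, -0.1, 103.6]
force: [0.1, -0.0, -3.2]
gripper_width: 33.6
```

```bash
python3 -c "
from mv import *
f=grab_frame('side');save(f,'s1.png',(230,120,430,300),3)
go((647,-81.8,25,13.6),(647,-81.8,18.3,13.6))"
```

```text
t 4.65 pos [646.4 -80.1 149.6] rot [-1.7993e+02 -8.0000e-02  1.0363e+02] w 33.6 F [ 0.1 -1.  -2.8]
(647, -81.8, 25, 13.6) [-1.9, 0.3, 124.6] [-0.001, -0.001, 0.0]
(647, -81.8, 18.3, 13.6) [-1.9, 0.3, 131.3] [-0.001, -0.001, 0.0]
```

View pics/s1.png

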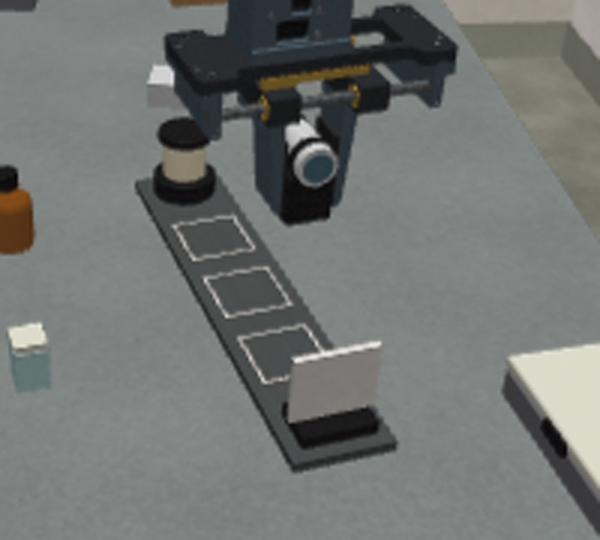

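The barrel is held straight in the gripper, over its square. Lowering it.

{"name": "servo_tool", "arguments": {
  "plan": [
    [[-1.9,0.3,35,0,0,0,0],[-1.9,0.3,75,0,0,0,0],[-1.9,0.3,105,0,0,0,0],[-1.9,0.3,120,0,0,0,0],[-1.9,0.3,127,0,0,0,0],[-1.9,0.3,131,0,0,0,0],[-1.9,0.3,131.5,0,0,0,0],[-1.9,0.3,131.5,0,0,0,0],[-1.9,0.3,131.5,0,0,0,0.7],[-1.9,0.3,131.5,0,0,0,0.7],[-1.9,0.3,131.5,0,0,0,0.7],[-1.9,0.3,131.5,0,0,0,0.7],[-1.9,0.3,100,0,0,0,0.7],[-1.9,0.3,60,0,0,0,1],[-1.9,0.3,20,0,0,0,1],[-1.9,0.3,0,0,0,0,1],[-1.9,0.3,0,0,0,0,1]]
  ]
}}

```text
time_s: 6.35
ee_pos: [650.2, -83.7, 154.1]
ee_rot: [179.6, 0.2, 103.6]
force: [0.2, -0.3, 0.3]
gripper_width: 90.3
```

```bash
python3 -c "
from mv import *
go((597,-373,150,16.7),(597,-373,25,16.7))"
```

```text
t 6.35 pos [650.2 -83.7 154.1] rot [1.7956e+02 1.7000e-01 1.0357e+02] w 90.3 F [ 0.2 -0.3  0.3]
(597, -373, 150, 16.7) [-268.8, -119.6, 4.0] [0.008, 0.003, -0.055]
(597, -373, 25, 16.7) [-268.4, -120.6, 129.0] [0.008, 0.003, -0.055]
```

{"name": "servo_tool", "arguments": {
  "plan": [
    [[-35,-15,0,0,0,-0.02,1],[-75,-33,0,0,0,-0.055,1],[-115,-51,0,0,0,-0.055,1],[-155,-69,0,0,0,-0.055,1],[-195,-87,0,0,0,-0.055,1],[-235,-105,0,0,0,-0.055,1],[-260,-116,0,0,0,-0.055,1],[-269,-120,0,0,0,-0.055,1],[-269,-120,0,0,0,-0.055,1],[-269,-120,0,0,0,-0.055,1],[-269,-120,0,0,0,-0.055,1]]
  ]
}}

```text
time_s: 7.45
ee_pos: [595.0, -371.1, 149.7]
ee_rot: [-180.0, -0.1, 106.8]
force: [0.4, -0.1, 0.8]
gripper_width: 91.2
```

```bash
python3 -c "
from mv import *
f=grab_frame('top');save(f,'t1.png',(270,140,470,290),4)
go((597,-373,25,16.7))"
```

```text
t 7.5 pos [ 595.  -371.2  149.9] rot [ 1.8000e+02 -4.0000e-02  1.0684e+02] w 91.4 F [ 0.4 -0.9 -0.5]
(597, -373, 25, 16.7) [-2.4, 1.4, 124.9] [0.0, -0.001, 0.002]
```

View pics/t1.png

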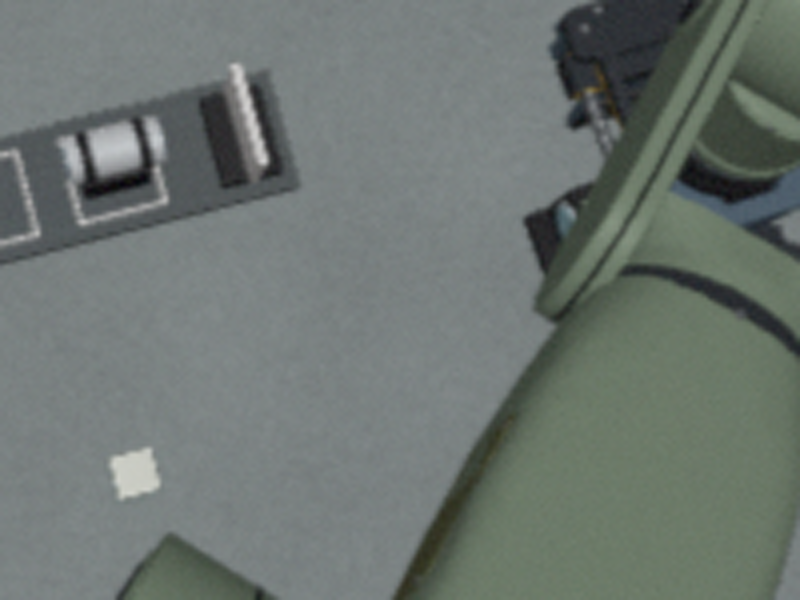

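The barrel stands on its square (crop ~(115,150)), aligned with the rail. Next I grasp the plate.

{"name": "servo_tool", "arguments": {
  "plan": [
    [[-2.4,1.4,20,0,0,0,1],[-2.4,1.4,60,0,0,0,1],[-2.4,1.4,95,0,0,0,1],[-2.4,1.4,115,0,0,0,1],[-2.4,1.4,125,0,0,0,1],[-2.4,1.4,125,0,0,0,1],[-2.4,1.4,125,0,0,0,0],[-2.4,1.4,125,0,0,0,0],[-2.4,1.4,125,0,0,0,0],[-2.4,1.4,125,0,0,0,0],[-2.4,1.4,125,0,0,0,0],[-2.4,1.4,125,0,0,0,0],[-2.4,1.4,125,0,0,0,0]]
  ],
  "squeeze": 20
}}

```text
time_s: 8.8
ee_pos: [596.7, -375.0, 25.1]
ee_rot: [180.0, 0.0, 106.7]
force: [-0.7, 0.5, 0.8]
gripper_width: 46.0
```

```bash
python3 -c "
from mv import *
go((597,-373,190,16.7),(607,83.4,190,13.6),(607,83.4,35,13.6))"
```

```text
t 8.8 pos [ 596.7 -375.    25.1] rot [1.7998e+02 1.0000e-02 1.0672e+02] w 46.0 F [-0.7  0.5  0.8]
(597, -373, 190, 16.7) [1.7, 0.9, -164.9] [0.0, 0.0, 0.0]
(607, 83.4, 190, 13.6) [436.0, 141.8, -164.9] [0.0, 0.0, 0.055]
(607, 83.4, 35, 13.6) [436.0, 141.8, -9.9] [0.0, 0.0, 0.055]
```

{"name": "servo_tool", "arguments": {
  "plan": [
    [[0,0,-25,0,0,0,0],[0,0,-60,0,0,0,0],[0,0,-95,0,0,0,0],[0,0,-125,0,0,0,0],[15,5,-150,0,0,0,0],[45,14,-163,0,0,0.01,0],[85,27,-165,0,0,0.02,0],[125,40,-165,0,0,0.03,0],[165,54,-165,0,0,0.055,0],[205,67,-165,0,0,0.055,0],[245,80,-165,0,0,0.055,0],[285,93,-165,0,0,0.055,0],[325,106,-165,0,0,0.055,0],[365,119,-165,0,0,0.055,0],[400,130,-165,0,0,0.055,0],[425,138,-165,0,0,0.055,0],[434.5,141.8,-165,0,0,0.055,0],[434.5,141.8,-165,0,0,0.055,0],[434.5,141.8,-165,0,0,0.055,0],[434.5,141.8,-165,0,0,0.055,0]]
  ]
}}

```text
time_s: 10.8
ee_pos: [607.2, 80.6, 189.8]
ee_rot: [-180.0, 0.0, 103.5]
force: [0.0, 0.4, -2.4]
gripper_width: 46.1
```

```bash
python3 -c "
from mv import *
f=grab_frame('side');save(f,'s2.png',(200,80,400,230),4)
go((607.3,82.1,35.3,13.6))"
```

```text
t 10.85 pos [607.2  80.6 189.8] rot [-1.7998e+02  2.0000e-02  1.0348e+02] w 45.9 F [ 1.  -0.1 -2.9]
(607.3, 82.1, 35.3, 13.6) [1.5, 0.5, 154.5] [-0.0, 0.0, -0.002]
```

View pics/s2.png

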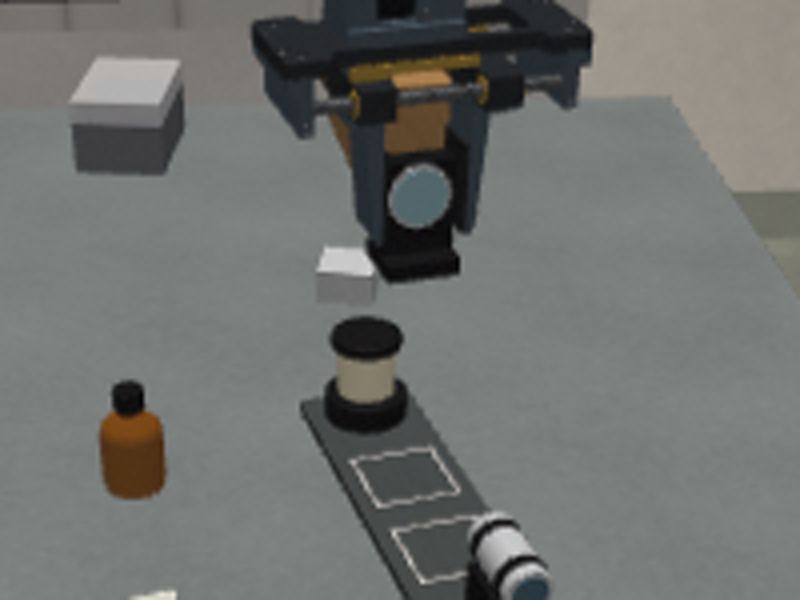

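The plate is held upright. Lowering it onto its square.

{"name": "servo_tool", "arguments": {
  "plan": [
    [[1.5,0.5,30,0,0,0,0],[1.5,0.5,70,0,0,0,0],[1.5,0.5,105,0,0,0,0],[1.5,0.5,130,0,0,0,0],[1.5,0.5,145,0,0,0,0],[1.5,0.5,151,0,0,0,0],[1.5,0.5,154.5,0,0,0,0],[1.5,0.5,154.5,0,0,0,0],[1.5,0.5,154.5,0,0,0,0],[1.5,0.5,154.5,0,0,0,0.8],[1.5,0.5,154.5,0,0,0,0.8],[1.5,0.5,154.5,0,0,0,0.8],[1.5,0.5,154.5,0,0,0,0.8],[1.5,0.5,125,0,0,0,0.8],[1.5,0.5,90,0,0,0,1],[1.5,0.5,60,0,0,0,1],[1.5,0.5,40,0,0,0,1],[1.5,0.5,30,0,0,0,1],[1.5,0.5,30,0,0,0,1]]
  ]
}}

```text
time_s: 12.75
ee_pos: [608.1, 83.7, 161.3]
ee_rot: [179.8, 0.0, 103.6]
force: [0.9, -0.3, 0.4]
gripper_width: 91.2
```

```bash
python3 -c "
from mv import *
go((590,373.9,150,-12.4),(590,373.9,5,-12.4))"
```

```text
t 12.75 pos [608.1  83.7 161.3] rot [1.7983e+02 1.0000e-02 1.0358e+02] w 91.2 F [ 0.9 -0.3  0.4]
(590, 373.9, 150, -12.4) [286.3, 50.5, 11.4] [0.003, -0.0, 0.453]
(590, 373.9, 5, -12.4) [286.3, 50.1, 156.4] [0.003, -0.0, 0.453]
```

{"name": "servo_tool", "arguments": {
  "plan": [
    [[30,5,0,0,0,0.05,1],[70,12,0,0,0,0.15,1],[110,19,0,0,0,0.25,1],[150,26,0,0,0,0.35,1],[190,33,0,0,0,0.45,1],[230,40,5,0,0,0.453,1],[265,47,10,0,0,0.453,1],[286,50.5,11,0,0,0.453,1],[286,50.5,11,0,0,0.453,1],[286,50.5,11,0,0,0.453,1],[286,50.5,11,0,0,0.453,1]]
  ]
}}

```text
time_s: 13.85
ee_pos: [589.5, 371.9, 148.8]
ee_rot: [-180.0, 0.1, 77.6]
force: [0.1, -0.5, -0.2]
gripper_width: 91.1
```

```bash
python3 -c "
from mv import *
f=grab_frame('top');save(f,'t2.png',(180,140,380,290),4)
import pickle;pickle.dump(f,open('t2.pkl','wb'))
go((590,373.9,5,-12.4))"
```

```text
t 13.9 pos [589.7 371.9 149.1] rot [1.800e+02 3.000e-02 7.753e+01] w 91.0 F [-0.1  0.6  0.2]
(590, 373.9, 5, -12.4) [2.1, -0.1, 144.1] [0.0, 0.001, -0.001]
```

View pics/t2.png

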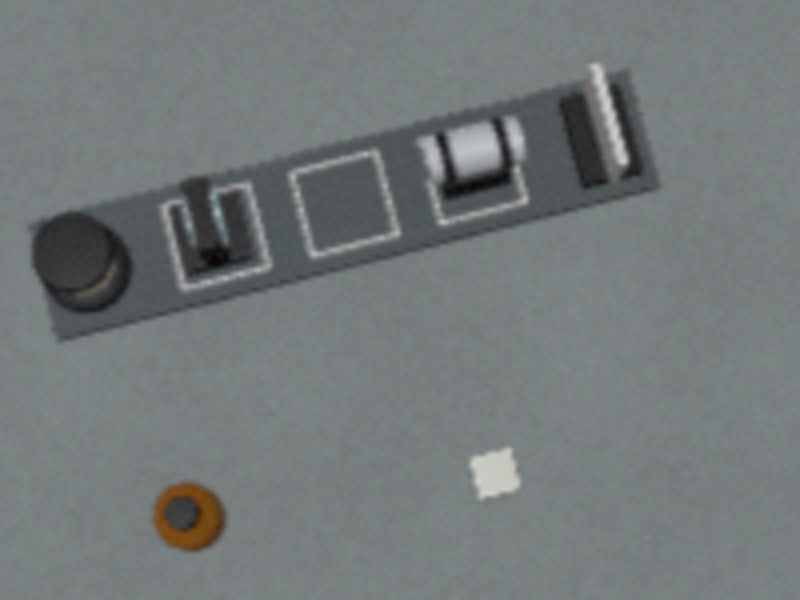

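The plate stands centred in the lamp-side square (crop ~(212,240)) and the barrel near (475,155). I'll check both with overlays.

```bash
python3 - <<'E'
from fit import *
import pickle
f=pickle.load(open("t2.pkl","rb"))
r=(210,155,330,225);s=6
im=draw(f,M["plate"],(606.95,83.45,13.6),10,roi=r,s=s)
for B in M["barrel"]:
    h=cv2.convexHull(((proj(f,place(B,647.04,-81.76,13.6,10))-[r[0]-.5,r[1]-.5])*s).astype(np.float32));cv2.polylines(im,[h.astype(np.int32)],True,(0,0,255),1)
cv2.imwrite("pics/o1.png",im)
E
```

```text
(no output)
```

View pics/o1.png

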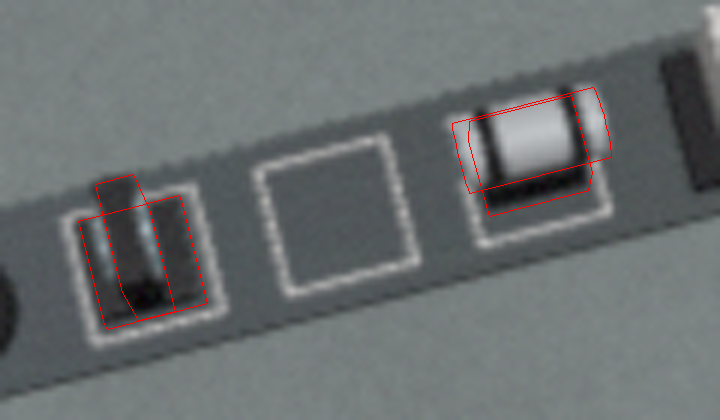

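{"name": "servo_tool", "arguments": {
  "plan": [
    [[2,0,30,0,0,0,1],[2,0,70,0,0,0,1],[2,0,105,0,0,0,1],[2,0,130,0,0,0,1],[2,0,141,0,0,0,1],[2,0,144,0,0,0,1],[2,0,144,0,0,0,1],[2,0,144,0,0,0,0],[2,0,144,0,0,0,0],[2,0,144,0,0,0,0],[2,0,144,0,0,0,0],[2,0,144,0,0,0,0],[2,0,144,0,0,0,0],[2,0,144,0,0,0,0]]
  ],
  "squeeze": 20
}}

```text
time_s: 15.3
ee_pos: [589.7, 375.6, 5.0]
ee_rot: [-180.0, -0.0, 77.6]
force: [-0.3, 0.6, 0.6]
gripper_width: 45.7
```

```bash
python3 -c "
from mv import *
go((590,374,170,-12.4),(627,0.8,170,13.6),(627,.8,15,13.6))"
```

```text
t 15.3 pos [589.7 375.6   5. ] rot [-1.7999e+02 -1.0000e-02  7.7630e+01] w 45.7 F [-0.3  0.6  0.6]
(590, 374, 170, -12.4) [-1.4, 0.6, -165.0] [-0.0, -0.0, 0.0]
(627, 0.8, 170, 13.6) [-358.0, 116.8, -165.0] [-0.0, -0.0, -0.453]
(627, 0.8, 15, 13.6) [-358.1, 116.8, -10.0] [-0.0, -0.0, -0.453]
```

Both sit within about 2 mm of the target outline. The pedestal is gripped (45.7 mm), so I carry it to the middle square.

{"name": "servo_tool", "arguments": {
  "plan": [
    [[0,0,-25,0,0,0,0],[0,0,-60,0,0,0,0],[0,0,-95,0,0,0,0],[0,0,-130,0,0,0,0],[-10,3,-155,0,0,0,0],[-35,11,-165,0,0,-0.05,0],[-70,23,-165,0,0,-0.1,0],[-110,36,-165,0,0,-0.15,0],[-150,49,-165,0,0,-0.2,0],[-190,62,-165,0,0,-0.25,0],[-230,75,-165,0,0,-0.3,0],[-270,88,-165,0,0,-0.35,0],[-310,101,-165,0,0,-0.4,0],[-340,111,-165,0,0,-0.44,0],[-356.5,116.2,-165,0,0,-0.453,0],[-356.5,116.2,-165,0,0,-0.453,0],[-356.5,116.2,-165,0,0,-0.453,0],[-356.5,116.2,-165,0,0,-0.453,0]]
  ]
}}

```text
time_s: 17.1
ee_pos: [626.6, 3.4, 169.6]
ee_rot: [-180.0, -0.0, 103.6]
force: [0.7, 0.3, -1.6]
gripper_width: 46.1
```

```bash
python3 -c "
from mv import *
go((626.7,2.2,15.3,13.6))"
```

```text
t 17.1 pos [626.6   3.4 169.6] rot [-1.7997e+02 -4.0000e-02  1.0362e+02] w 46.1 F [ 0.7  0.3 -1.6]
(626.7, 2.2, 15.3, 13.6) [-1.3, -0.1, 154.3] [-0.001, -0.001, 0.0]
```

{"name": "servo_tool", "arguments": {
  "plan": [
    [[-1.3,0,30,0,0,0,0],[-1.3,0,70,0,0,0,0],[-1.3,0,105,0,0,0,0],[-1.3,0,130,0,0,0,0],[-1.3,0,145,0,0,0,0],[-1.3,0,151,0,0,0,0],[-1.3,0,154.5,0,0,0,0],[-1.3,0,154.5,0,0,0,0],[-1.3,0,154.5,0,0,0,0],[-1.3,0,154.5,0,0,0,0.8],[-1.3,0,154.5,0,0,0,0.8],[-1.3,0,154.5,0,0,0,0.8],[-1.3,0,154.5,0,0,0,0.8],[-1.3,0,125,0,0,0,0.8],[-1.3,0,90,0,0,0,1],[-1.3,0,60,0,0,0,1],[-1.3,0,40,0,0,0,1],[-1.3,0,30,0,0,0,1],[-1.3,0,30,0,0,0,1]]
  ]
}}

```text
time_s: 19.0
ee_pos: [627.9, 1.0, 141.3]
ee_rot: [179.8, 0.0, 103.6]
force: [0.5, 0.7, -0.8]
gripper_width: 90.9
```

```bash
python3 -c "
from mv import *
go((450,-90,150,12.7),(450,-90,12,12.7))"
```

```text
t 19.0 pos [627.9   1.  141.3] rot [1.7984e+02 3.0000e-02 1.0357e+02] w 90.9 F [ 0.5  0.7 -0.8]
(450, -90, 150, 12.7) [-46.8, -194.2, -9.2] [0.003, 0.001, 0.015]
(450, -90, 12, 12.7) [-46.7, -194.6, 128.8] [0.003, 0.001, 0.015]
```

{"name": "servo_tool", "arguments": {
  "plan": [
    [[-8,-33,-5,0,0,0.015,1],[-17,-70,-9,0,0,0.015,1],[-26,-107,-9,0,0,0.015,1],[-35,-144,-9,0,0,0.015,1],[-42,-175,-9,0,0,0.015,1],[-47,-194,-9,0,0,0.015,1],[-47,-194,-9,0,0,0.015,1],[-47,-194,-9,0,0,0.015,1],[-47,-194,-9,0,0,0.015,1]]
  ]
}}

```text
time_s: 19.9
ee_pos: [450.4, -89.9, 148.5]
ee_rot: [180.0, -0.0, 102.7]
force: [0.4, -0.7, -0.2]
gripper_width: 91.0
```

```bash
python3 - <<'E'
from fit import *
from mv import go
f=grab_frame('top');r=(210,155,330,225);s=6
im=draw(f,M["ped"],(626.96,.81,13.6),10,roi=r,s=s);cv2.imwrite("pics/o2.png",im)
f=grab_frame('side');save(f,'s3.png',(180,130,380,280),4)
go((450,-90,12,12.7))
E
```

```text
t 20.0 pos [450.4 -89.8 148.6] rot [-1.7999e+02 -2.0000e-02  1.0276e+02] w 91.3 F [0.5 0.3 0.2]
(450, -90, 12, 12.7) [-0.1, -0.4, 136.6] [-0.0, -0.0, 0.001]
```

View pics/o2.png

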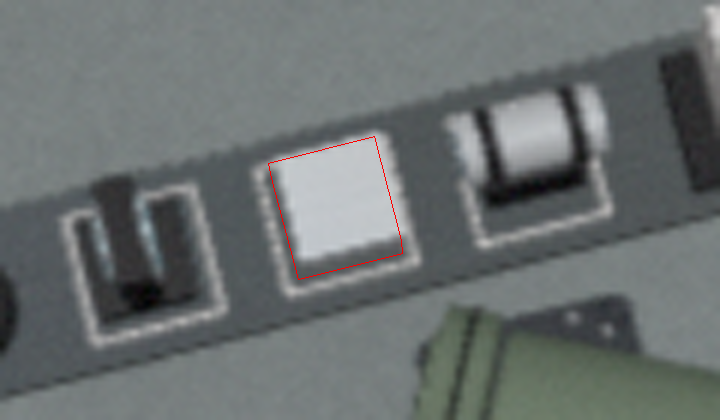

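View pics/s3.png

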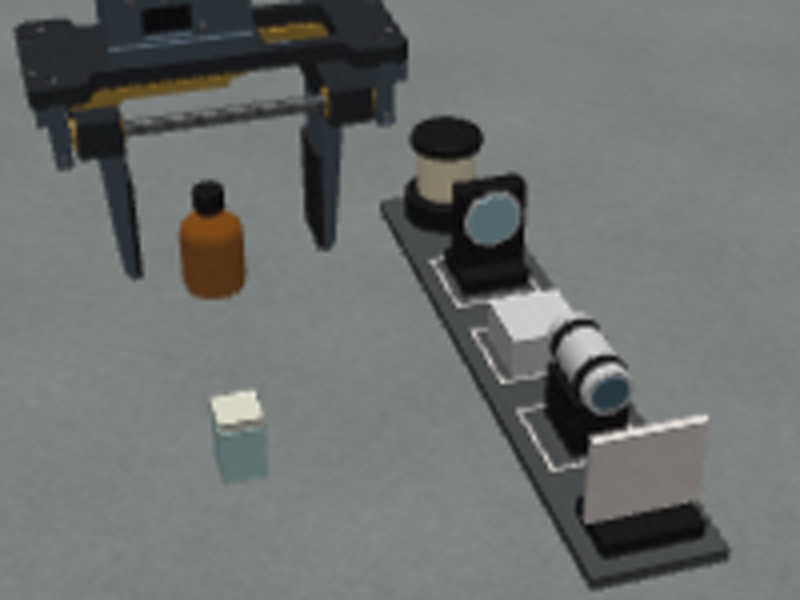

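Pedestal is in the middle square, about 1–2 mm from the model outline, and the cell at crop (238,435) is upright between the fingers. Grasping the cell.

{"name": "servo_tool", "arguments": {
  "plan": [
    [[0,-0.4,25,0,0,0,1],[0,-0.4,60,0,0,0,1],[0,-0.4,95,0,0,0,1],[0,-0.4,120,0,0,0,1],[0,-0.4,132,0,0,0,1],[0,-0.4,136.5,0,0,0,1],[0,-0.4,136.5,0,0,0,1],[0,-0.4,136.5,0,0,0,0.4],[0,-0.4,136.5,0,0,0,0.4],[0,-0.4,136.5,0,0,0,0.4],[0,-0.4,136.5,0,0,0,0],[0,-0.4,136.5,0,0,0,0],[0,-0.4,136.5,0,0,0,0],[0,-0.4,136.5,0,0,0,0],[0,-0.4,136.5,0,0,0,0]]
  ],
  "squeeze": 12
}}

```text
time_s: 21.5
ee_pos: [449.2, -90.2, 12.4]
ee_rot: [180.0, -0.0, 102.7]
force: [-0.0, 0.3, 0.3]
gripper_width: 30.4
```

```bash
python3 - <<'E'
from fit import *
from mv import go
f=grab_frame('top')
m=np.zeros((420,560));a=(f["color"].min(2)>150);a[:,:248]=0;a[:,290:]=0
m[165:215]=a[165:215]
# remove the thin outline
m2=cv2.morphologyEx(m.astype(np.uint8),cv2.MORPH_OPEN,np.ones((5,5)))
v,u=np.nonzero(m2);w=np.array([pixz(f,x,y,38)[:2] for x,y in zip(u,v)],np.float32)
print(cv2.minAreaRect(w))
go((450,-90,170,12.7),(626.5,0,170,13.6))
E
```

```text
((629.8331909179688, -2.6625499725341797), (44.99440002441406, 47.08824157714844), 12.836969375610352)
t 21.55 pos [449.2 -90.3  12.4] rot [-1.8000e+02 -1.0000e-02  1.0272e+02] w 25.8 F [-0.9 -0.4 -0.4]
(450, -90, 170, 12.7) [0.1, 0.9, -157.6] [-0.0, -0.0, 0.0]
(626.5, 0, 170, 13.6) [49.0, 192.8, -157.6] [-0.0, -0.0, -0.015]
```

{"name": "servo_tool", "arguments": {
  "plan": [
    [[0,0,0,0,0,0,0],[0,0,-10,0,0,0,0],[0,0,-30,0,0,0,0],[0,0,-60,0,0,0,0],[0,0,-90,0,0,0,0],[0,0,-115,0,0,0,0],[0,0,-130,0,0,0,0],[3,12,-135,0,0,0,0],[8,32,-135,0,0,0,0],[15,60,-135,0,0,0,0],[22,90,-135,0,0,-0.015,0],[29,120,-135,0,0,-0.015,0],[37,150,-135,0,0,-0.015,0],[43,175,-135,0,0,-0.015,0],[47,190,-135,0,0,-0.015,0],[47.6,194.3,-135,0,0,-0.015,0],[47.6,194.3,-135,0,0,-0.015,0],[47.6,194.3,-135,0,0,-0.015,0],[47.6,194.3,-135,0,0,-0.015,0]]
  ]
}}

```text
time_s: 23.45
ee_pos: [627.5, -1.4, 147.5]
ee_rot: [-180.0, -0.0, 103.5]
force: [-0.2, -0.8, -0.7]
gripper_width: 26.1
```

```bash
python3 - <<'E'
from mv import *
f=grab_frame('side');save(f,'s4.png',(220,80,400,260),3.3)
go((628.3,-1,50.9,13.6))
E
```

```text
t 23.5 pos [627.6  -1.4 147.6] rot [-1.7998e+02 -1.0000e-02  1.0354e+02] w 25.6 F [-1.2  0.3 -0.4]
(628.3, -1, 50.9, 13.6) [0.2, 0.8, 96.7] [-0.0, -0.0, -0.001]
```

View pics/s4.png

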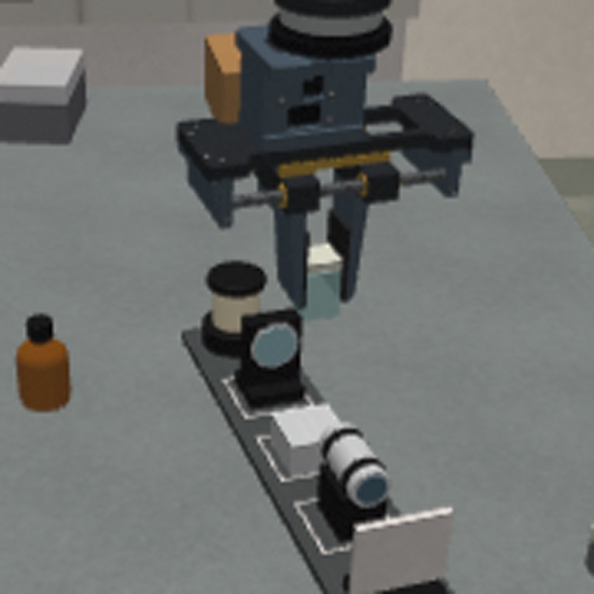

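The cell is upright in the fingers, above the pedestal. Lowering it gently.

{"name": "servo_tool", "arguments": {
  "plan": [
    [[0.2,0.8,15,0,0,0,0],[0.2,0.8,40,0,0,0,0],[0.2,0.8,65,0,0,0,0],[0.2,0.8,82,0,0,0,0],[0.2,0.8,90,0,0,0,0],[0.2,0.8,94,0,0,0,0],[0.2,0.8,96,0,0,0,0],[0.2,0.8,97,0,0,0,0],[0.2,0.8,97,0,0,0,0],[0.2,0.8,97,0,0,0,0]]
  ]
}}

```text
time_s: 24.5
ee_pos: [629.4, -0.7, 51.1]
ee_rot: [179.9, 0.0, 103.6]
force: [0.0, -0.1, -0.4]
gripper_width: 26.1
```

{"name": "servo_tool", "arguments": {
  "plan": [
    [[0,0,0,0,0,0,0.4],[0,0,0,0,0,0,0.5],[0,0,0,0,0,0,0.6],[0,0,0,0,0,0,0.6],[0,0,0,0,0,0,0.6],[0,0,-10,0,0,0,0.6],[0,0,-35,0,0,0,0.6],[0,0,-70,0,0,0,0.6],[0,0,-100,0,0,0,0.8],[-20,-20,-110,0,0,0,1],[-30,-60,-110,0,0,0,1],[-40,-100,-110,0,0,0,1],[-50,-140,-110,0,0,0,1],[-50,-180,-110,0,0,0,1],[-50,-210,-110,0,0,0,1],[-50,-230,-110,0,0,0,1],[-50,-230,-110,0,0,0,1],[-50,-230,-110,0,0,0,1]]
  ]
}}

```text
time_s: 26.3
ee_pos: [418.0, -103.4, 161.3]
ee_rot: [179.9, 0.1, 103.5]
force: [0.5, -0.4, 0.3]
gripper_width: 91.1
```

```bash
python3 - <<'E'
from fit import *
f=grab_frame('top');r=(210,155,330,225);s=6
im=draw(f,M["ped"],(626.96,.81,13.6),10,roi=r,s=s)
cv2.imwrite("pics/o3.png",im)
a=(f["color"].min(2)>150).astype(np.uint8)
import pickle;pickle.dump(f,open('t3.pkl','wb'))
g=grab_frame('side');save(g,'s5.png',(240,130,390,280),4);pickle.dump(g,open('s5.pkl','wb'))
save(f,'t3.png')
E
```

```text
(no output)
```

View pics/o3.png

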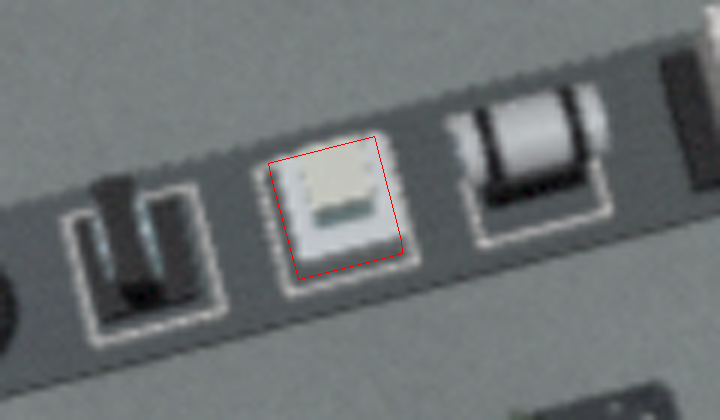

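View pics/s5.png

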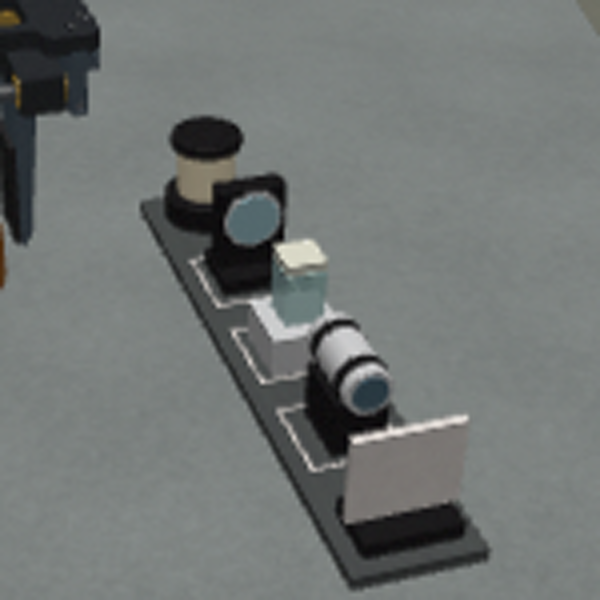

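View pics/t3.png

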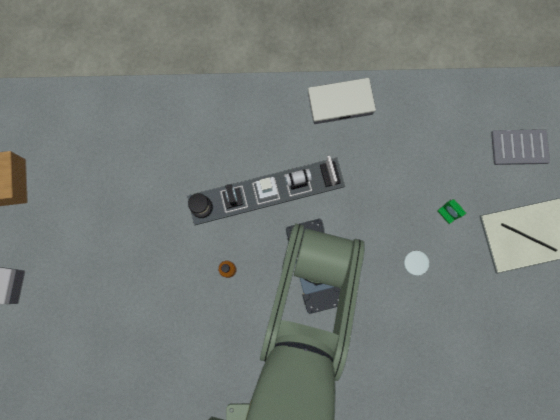

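The cell stands upright on the pedestal (crop ~(338,180)), and the bottle (227,269) and dish (417,263) have not moved. One numeric check before handing in.

```bash
python3 - <<'E'
from fit import *
import pickle
f=pickle.load(open('t3.pkl','rb'));c=f["color"].astype(int)
roi=(252,172,282,205)
sub=c[roi[1]:roi[3],roi[0]:roi[2]]
warm=(sub[:,:,0]-sub[:,:,2]>8)&(sub[:,:,0]>150)
m=np.zeros((420,560));m[roi[1]:roi[3],roi[0]:roi[2]]=warm
v,u=np.nonzero(m);w=np.array([pixz(f,x,y,82)[:2] for x,y in zip(u,v)],np.float32);R=cv2.minAreaRect(w);print("cell",R)
print(w.mean(0), len(w))
f2=pickle.load(open('t2.pkl','rb'))
def loc(p):
    d=np.array(p)-[626.96,.81];a=np.radians(13.6);return np.round([d@[np.cos(a),np.sin(a)],d@[-np.sin(a),np.cos(a)]],1)
print("cell in rail",loc(R[0]),"ped",loc((629.8,-2.7)))
blk=np.zeros((420,560));r=(205,175,248,212)
for nm,p0,rr in(("barrel",(647,-81.8,13.6),(278,165,318,200)),("plate",(607,83.4,13.6),(218,180,250,212))):
    t=f["color"].astype(int);mk=np.zeros((420,560));s=t[rr[1]:rr[3],rr[0]:rr[2]].mean(2)
    print(nm,s.min(),np.median(s))
    mk[rr[1]:rr[3],rr[0]:rr[2]]=(s<58)|((s>135) if nm=="barrel" else (s>1e3))
    if nm=="barrel": pass
    p,e=fit([(f,mk,rr)],M[nm],p0,10);print(nm,p.round(1),round(e,2),loc(p[:2]))
E
```

```text
Traceback (most recent call last):
cv2.error: OpenCV(4.12.0) /io/opencv/modules/imgproc/src/convhull.cpp:143: error: (-215:Assertion failed) total >= 0 && (depth == CV_32F || depth == CV_32S) in function 'convexHull'
```

```bash
python3 - <<'E'
from fit import *
import pickle
out=[]
for n,r,s in(('t3.pkl',(215,160,325,220),7),('s5.pkl',(285,165,365,250),7)):
    f=pickle.load(open(n,'rb'))
    im=cv2.resize(f["color"][r[1]:r[3],r[0]:r[2],::-1],None,fx=s,fy=s,interpolation=cv2.INTER_CUBIC)
    for k,p,z,col in(("plate",(606.95,83.45,13.6),10,(0,0,255)),("barrel",(647.04,-81.76,13.6),10,(0,0,255)),("ped",(626.96,.81,13.6),10,(0,255,255)),("cell",(626.96,.81,13.6),38,(0,255,0))):
        for B in M[k]:
            h=cv2.convexHull(((proj(f,place(B,*p,z))-[r[0]-.5,r[1]-.5])*s).astype(np.float32));cv2.polylines(im,[h.astype(np.int32)],True,col,1)
    cv2.imwrite("pics/v_"+n[:2]+".png",im)
E
```

```text
(no output)
```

View pics/v_t3.png

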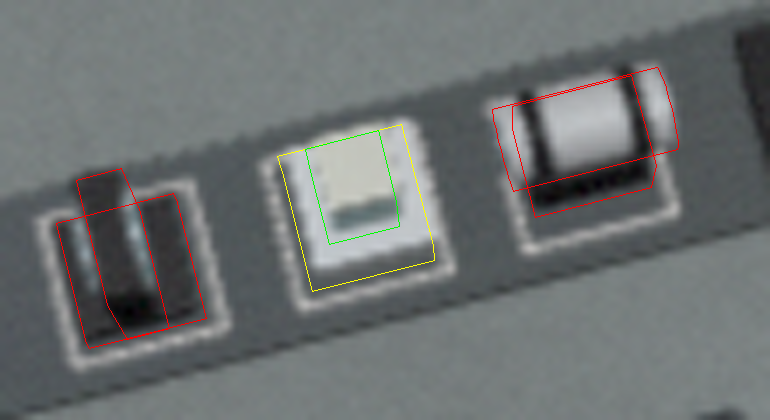

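View pics/v_s5.png

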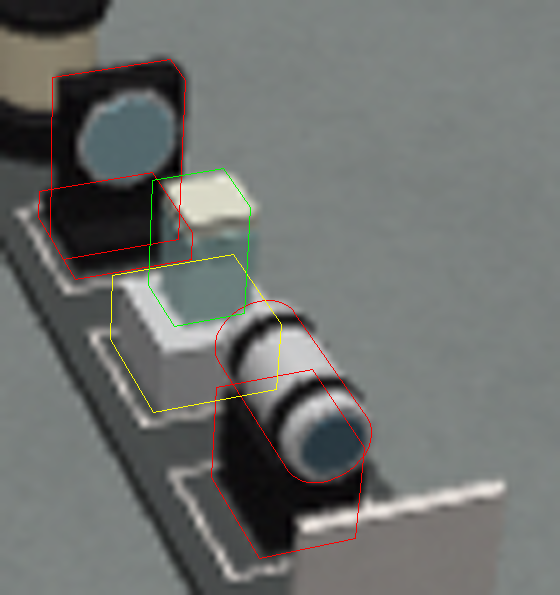

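Everything is within about 4 mm of target against tolerances of 10–12 mm, so I'm handing in.

```bash
python3 -c "
from workcell import *
print(job_done(), state()['time_s'])"
```

```text
the job is handed in; nothing more can be done
the job is handed in; nothing more can be done
```

I laid out the light path and handed the job in at about 26 s of the 120 s allowed; no verdict was reported. The black lens plate is on the lamp-side square, the pedestal on the middle one and the barrel on the screen-side one. The cell stands on the pedestal.

**Last checks:**
- **Placement:** Model overlays in both camera views put the plate and barrel within about 2 mm of their targets. The pedestal and the cell on it are about 2–4 mm towards the screen (limits 12 mm for the pedestal, 10 mm for the cell on it). All four look upright and square to the rail.
- **Bystanders:** The bottle, dish and green look-alike show at the same pixels as at the start, and the gripper was clear of everything.

**Disagreements:** For the pedestal, a colour measurement in the top view gave about 4.5 mm off, while the overlay in the same view suggested 1–2 mm. I aimed the cell between the two. A final numeric check script crashed because its stopper mask came up empty, so the last check was by overlay only.

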